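Set and screw down the last turn-button on the back of a framed picture

ROBOT

A 7-joint arm with a two-finger parallel gripper is mounted at the origin on a cart in front of the work surface, level with it; the furniture and walls round the work are solid. World frame = base frame: x ahead of the robot, y to its left, z up, the work surface at z = 0. Lengths are in m, angles in rad, forces in N, time in s.
With the tool pointing down it reaches from about 0.4 to 0.85 m from the base axis. Payload 4.5 kg.
Tool frame: the origin (TCP) lies at the very end of the fingers, on their centre line; the grasp point (between the pads) lies 19 mm behind it (r.grip_point_offset is the distance from the TCP to the grasp point, in m); z points along the fingers, y is the line along which they close (so a half turn about z gives the same grasp; the last joint's range is limited). The gripper opens to 88 mm and grips with 3 to 60 N. Pads are 18 mm wide; open, the fingers measure 123 mm over their backs; the gripper's body (75 mm by 187 mm) begins 45 mm behind the grasp point.
Start: joints at [1.338, 0.689, -0.195, 1.565, 0.157, 0.902, -0.215], TCP at [0.165, -0.603, 0.239] pointing down, gripper open.
Joint ranges: [-3.01, 3.01], [-0.46, 2.08], [-1.47, 1.51], [0.13, 2.56], [-1, 4.14], [0.04, 2.09], [-2.66, 2.66]. Speed limits (rad/s): [2.57, 2.57, 3.14, 3.14, 3.14, 3.14, 3.14].

INTERFACE

Orientations are given as a unit quaternion [x, y, z, w].
In Python, from plant import r gives the robot as it stands.
- The arm moves only by the tool carry_out, never from a script. Its argument "rows" is a list of rows, each a list of 3 entries, a list of its own where there are three numbers: the shift along the tool's x, y, z in cm, then the turn, a rotation vector about the tool's x, y, z in degrees, then the closure, from 0 (fully open) to 1 (shut). A call has 1 to 12 rows; each row is the pose to reach, as a shift and turn from the pose commanded when the call began, along the tool's axes at that moment; what a row does not reach only later rows make up. A row lasts 1/10 s, in which the tool goes at most 50 mm and 8.59 degrees, less where a joint would pass 70% of its speed; a pose out of reach is approached as far as the arm can. A call with a gripper value outside its range is refused whole. The fingers move at their own pace and stop on an object; "newtons" is the grip in N (left out, the last holds). Time passes only in rows, so rows that repeat a pose let the fingers close. It gives the time, the measured TCP pose, the force, the opening and the grip force at its end, in the units of the state.
- r.get_state(): the state, without advancing time (a new reading comes with each control period).
- r.snapshot(name): name is "side" or "top"; returns a dict with "image" (384x512x3 uint8, red, green, blue), "fx", "fy", "cx", "cy" (pixels), "pose" (4x4, takes a point from camera to world coordinates). Camera axes: x right, y up, looking along -z (the intrinsics and any distortion apply to the point x, -y, -z); pixel columns grow to the right and rows downward; lengths in m; the calibration is good to about 2 mm. A picture is of the moment at which its call begins. There is no depth.
- r.finish_job(): hands the job in; it is judged then, once.
The state is a dict: "clock": time; "q": joint angles; "qd": joint speeds; "joint_torque": joint torques, N m; "tool_pos": TCP position; "eef_rot": TCP orientation; "contact_force": force on the tool from outside, world axes, zero at the start; "moment": the same for the moment, N m; "opening": opening from 0.0 (shut) to 1.0 (fully open); "finger_force": force on a finger pad.
Only numpy, scipy, OpenCV 4.12 (cv2) and the standard library are available. Lean on these libraries where they do the work, as an engineer would, in place of code of your own. Each camera call takes 0.05 s, during which the arm holds its last target. There are 200 camera calls.

TASK

The small picture lies face down and three of the four brass turn-buttons that hold its backing board are set. Swing the fourth, on the rail nearest the robot, round until its tongue lies squarely along its pencil line on the board; then tighten its screw clockwise with the cross-head screwdriver from the rack, the bit pressed well into its recess, until it comes to its stop, and hang the screwdriver back upright in the rack. Do not tighten the screw before the tongue is on its line, do not lean on the board, and leave the weights and the awl where they are.

Things in the scene. Friction and masses are not known exactly. Their poses are not given: they have to be found in the camera images.
- frame: Dark wooden picture frame lying face down, fixed, 200 mm (its x) by 260 mm (its y), rails 36 mm wide, on a grey felt pad. Origin on the table under its centre; x points from the near rail to the far rail, z up. The back of the rails is 29 mm above the table. A brass turn-button sits on the middle of each rail; the near rail's pivots 80 mm from the origin along -x.
- backing_board: Off-white board inside the frame, 127 x 187 mm, its upper face 26 mm above the table, 3 mm below the rails; a dark pencil line 50 mm long runs inward from each rail's inner edge, in line with the pivot. Origin as the frame's.
- turn_button (a joint): Angle (rad) of the near rail's turn-button about its upright pivot, positive counter-clockwise from above; 0: its tongue points along the frame's +x, over its pencil line. Starts swung out towards the frame's +y, at 0.75 to 1.5. It stays where it is left (friction 0.05 N m, about 2 N at the tongue) and turns apart from the screw.
- button_tip (a point): End of the near button's tongue, on its centre line, 46 mm from the pivot, 35.5 mm above the table; turns with the button. Brass: a round boss 25 mm across, 41.5 mm high above the table, and a flat tongue 14 mm wide, flanks parallel from 16 to 38 mm from the pivot, underside 33 mm and upper face 38 mm above the table.
- line_end (a point): Inner end of the near button's pencil line on the board, 66 mm from the pivot along the frame's +x.
- screw (a joint): Angle (rad) of the near button's screw, positive clockwise from above (tightening); starts at 0 to 0.3, comes to its stop at 1.5. About 0.04 N m turns it; it stays where it is left and sinks 0.4 mm per radian. At 0 its recess's slots lie along the frame's x and y.
- recess (a point): Middle of the floor of the cross recess in the near button's screw, on the pivot axis, about 36 mm above the table. The screw head, 17 mm across, sits inside the button's boss. The recess is 4.5 mm deep: two crossing slots 4.2 mm wide and 12.4 mm long, flared to 6.6 mm wide at the mouth.
- driver: Cross-head screwdriver, bit down, 168 mm long, 90 g. Origin at the bit's tip, z up to the handle. Bit: crossing wings along its x and y, 10 mm over the wings (6.8 at the tip), 3 mm thick (2.4 at the tip). Shank 10 mm; round shoulder 26 mm across, underside 72 mm above the tip. Black hexagonal handle, 24 mm over flats, 89 to 160 mm above the tip; flats face its +y and every 60 degrees from there.
- rack: Beech tool rack, fixed, 50 mm (its x) by 160 mm (its y): a plate on two end cheeks, its top 82 mm above the table. Origin on the table under its centre. Two holes 17 mm across, 84 mm apart, mouths flared by 1.5 mm; tools hang in them by the shoulder, the driver with its tip 10 mm above the table. Driver and awl may be in either hole.
- hole_right (a point): Middle of the mouth of the rack's hole at its -y end, on the plate's top.
- hole_left (a point): Middle of the mouth of the rack's hole at its +y end, on the plate's top.
- awl: Awl hanging in the rack's other hole: pointed steel, brass ferrule, pear-shaped wooden handle 30 mm across whose top is 132 mm above the table. Origin 10 mm above the table, under its middle. Leave it.
- weight_1: Copper pressing weight, 41 mm across and 31 mm tall, standing on the backing board at its far left (frame's +x, +y). Leave it.
- weight_2: The same at the board's far right (frame's +x, -y). Leave it.
Mind the look-alikes: they are no part of the job. Leave any turquoise look-alike of the driver alone.

How it is judged:
On the way, in this order (a step that is already met when the one before it is completed fails the run):
1. the near turn-button's tongue lies along its pencil line, within 0.09 rad (5 degrees) (value of joint turn_button between -0.09 and 0.09 rad), for 0.2 s.
2. the screwdriver's bit is seated in the screw's recess and pressed down (distance between driver and recess below 0.003 m and contact force between driver and screw above 1 N), for 0.2 s.
3. the screw has been turned to within 0.15 rad of its stop with the bit still seated and pressing (all of step 2 and value of joint screw above 1.35 rad), for 0.1 s.
At the end, for the whole second after the job is handed in: the near button's tongue lies within 0.09 rad of its pencil line, its screw is within 0.15 rad of its stop (joint value 1.35 or more), and the screwdriver hangs at rest in a hole of the rack, its shoulder down on the plate (tip within 4 mm of its hanging height), tilted by less than 0.12 rad (all of step 1 and value of joint screw above 1.35 rad and (horizontal distance between driver and hole_right below 0.008 m or horizontal distance between driver and hole_left below 0.008 m) and z of driver in the frame of rack below 0.014 m and angle between driver's own z axis and vertical below 0.12 rad and linear speed of driver below 0.02 m/s); the robot touches nothing.
It fails at once if the screw is tightened past half way while the tongue is more than 0.2 rad off its line (value of joint screw above 0.75 rad and (value of joint turn_button above 0.2 rad or value of joint turn_button below -0.2 rad)).
It fails at once if the fingers or the screwdriver press on the backing board with over 10 N (contact force between any of the fingers, driver and backing_board above 10 N).
It fails at once if a weight or the awl is moved by over 20 mm (distance of any of weight_1, weight_2, awl from where it was at the start of the episode above 0.02 m).
It also fails if it takes over 67 s, if anything falls off the work surface, if the arm or the gripper's body presses on something with over 40 N, if the wrist force passes 120 N, or if a joint passes its speed limit or range.

## Working session

There is one attempt and no reset: what is moved stays moved. The work goes in short steps, Python scripts to look and compute and a tool call to move; the robot and the scene stay as the last step left them, time stands still between calls to the robot, and variables do not carry over. Pictures are saved under pics/ and viewed, at most 10 in all, crops included, and the job is handed in when it is done.

Besides the shell and the picture viewer there is one more tool, called after ">>>" as name(argument=value, ...) on one line, values as JSON. carry_out: Moves the arm, as the interface text tells. Its arguments: {"type":"object","properties":{"rows":{"type":"array"},"newtons":{"type":"number"}},"required":["rows"]}

```bash
mkdir -p pics; ls; python3 - <<'E'
from plant import r
import cv2,numpy as np,pickle
s=r.get_state();print({k:np.round(v,3) for k,v in s.items()}, r.grip_point_offset)
for n in("side","top"):
    d=r.snapshot(n);pickle.dump(d,open(f"{n}.pkl","wb"))
    cv2.imwrite(f"pics/{n}0.png",d["image"][:,:,::-1]);print({k:(np.round(v,3) if k!="image" else v.shape) for k,v in d.items()})
E
```

```text
pics
{'clock': np.float64(0.0), 'q': array([ 1.338,  0.69 , -0.195,  1.566,  0.157,  0.902, -0.215]), 'qd': array([ 0.   ,  0.001,  0.   , -0.001, -0.002, -0.003,  0.001]), 'joint_torque': array([-0.0000e+00, -5.2756e+01, -1.2670e+00, -1.5343e+01, -5.3000e-02,
        7.0000e-03,  0.0000e+00]), 'tool_pos': array([ 0.165, -0.602,  0.238]), 'eef_rot': array([ 0.991,  0.133, -0.   , -0.001]), 'contact_force': array([ 0.153,  0.955, -0.461]), 'moment': array([0.002, 0.04 , 0.023]), 'finger_force': np.float64(0.0), 'opening': np.float64(1.004)} 0.0187
{'image': (384, 512, 3), 'fx': np.float64(365.455), 'fy': np.float64(365.455), 'cx': np.float64(255.595), 'cy': np.float64(196.846), 'pose': array([[-0.854,  0.243, -0.46 ,  0.015],
       [-0.52 , -0.37 ,  0.77 ,  0.663],
       [ 0.017,  0.897,  0.442,  0.558],
       [ 0.   ,  0.   ,  0.   ,  1.   ]])}
{'image': (384, 512, 3), 'fx': np.float64(435.569), 'fy': np.float64(435.569), 'cx': np.float64(256.528), 'cy': np.float64(181.933), 'pose': array([[ 0.000e+00,  9.950e-01, -1.040e-01,  4.100e-01],
       [-1.000e+00,  1.000e-03,  1.100e-02, -1.280e-01],
       [ 1.100e-02,  1.040e-01,  9.950e-01,  1.085e+00],
       [ 0.000e+00,  0.000e+00,  0.000e+00,  1.000e+00]])}
```

View pics/side0.png

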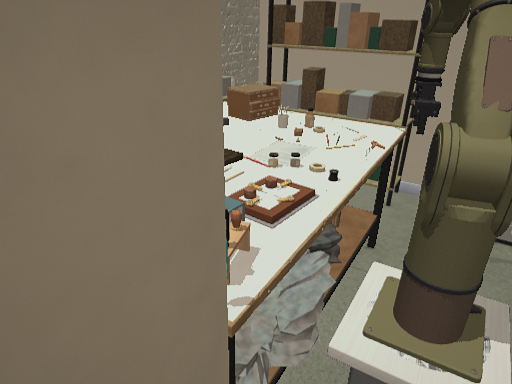

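View pics/top0.png

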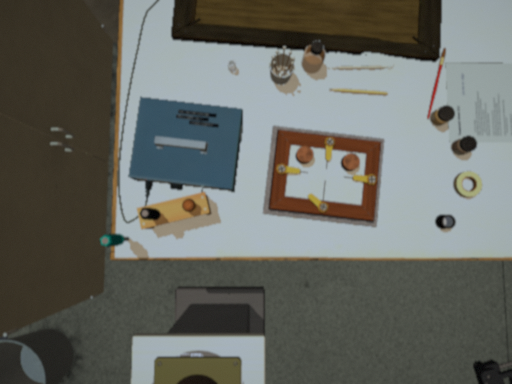

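```bash
cat > h.py <<'E'
import cv2,numpy as np,pickle
def ray(d,px,z):
    u,v=px;P=d["pose"];c=np.array([(u-d["cx"])/d["fx"],-(v-d["cy"])/d["fy"],-1.])
    w=P[:3,:3]@c;o=P[:3,3];return o+w*(z-o[2])/w[2]
def proj(d,p):
    P=d["pose"];c=P[:3,:3].T@(np.asarray(p)-P[:3,3]);return np.array([d["cx"]+d["fx"]*c[0]/-c[2],d["cy"]-d["fy"]*c[1]/-c[2]])
def crop(d,x0,y0,x1,y1,s,name):
    cv2.imwrite(name,cv2.resize(d["image"][y0:y1,x0:x1,::-1],None,fx=s,fy=s,interpolation=cv2.INTER_CUBIC))
E
python3 - <<'E'
from h import *
d=pickle.load(open("top.pkl","rb"))
a=cv2.resize(d["image"][185:250,95:220,::-1],None,fx=6,fy=6,interpolation=cv2.INTER_CUBIC)[:, :750]
b=cv2.resize(d["image"][165:230,260:385,::-1],None,fx=6,fy=6,interpolation=cv2.INTER_CUBIC)[:210,:750]
cv2.imwrite("pics/c1.png",np.vstack([a[:390],cv2.resize(d["image"][180:215,260:385,::-1],None,fx=6,fy=6,interpolation=cv2.INTER_CUBIC)]))
img=d["image"];hsv=cv2.cvtColor(img,cv2.COLOR_RGB2HSV)
def cc(name,lo,hi,box,mn):
    m=np.zeros(hsv.shape[:2],np.uint8);x0,y0,x1,y1=box
    m[y0:y1,x0:x1]=cv2.inRange(hsv,lo,hi)[y0:y1,x0:x1]
    cs,_=cv2.findContours(m,cv2.RETR_EXTERNAL,cv2.CHAIN_APPROX_NONE)
    for c in cs:
        if cv2.contourArea(c)>=mn: print(name,cv2.contourArea(c),np.round(c.mean((0)),1),cv2.minAreaRect(c))
cc("brass",(20,120,140),(32,255,255),(262,120,390,230),8)
cc("frame",(3,120,60),(14,255,220),(255,115,395,235),500)
cc("rack",(10,60,100),(24,255,255),(125,185,220,235),50)
cc("black",(0,0,0),(179,255,60),(135,195,165,225),20)
cc("awl",(3,100,40),(14,255,200),(175,190,205,220),20)
for p in [(200,100),(112,240)]: print(img[p[1],p[0]])
E
```

```text
brass 53.0 [[314.5 199.8]] ((314.4336242675781, 199.50442504882812), (14.11081314086914, 5.079892158508301), 41.18592071533203)
brass 55.5 [[360.6 178. ]] ((360.0, 178.5), (5.0, 14.0), 90.0)
brass 48.5 [[291.4 169.9]] ((292.05657958984375, 170.3018798828125), (13.736054420471191, 5.49442195892334), 15.945395469665527)
brass 54.0 [[328.1 151.7]] ((328.5, 152.0), (5.0, 14.0), 0.0)
frame 711.5 [[360.3 151.6]] ((354.9065246582031, 156.31787109375), (47.916664123535156, 34.3194580078125), 6.519801616668701)
frame 2583.0 [[313.2 180.7]] ((325.254638671875, 175.1612548828125), (104.71295928955078, 78.65885162353516), 6.788974285125732)
rack 1516.0 [[173.5 210.6]] ((173.70590209960938, 210.82354736328125), (23.283418655395508, 71.79054260253906), 75.96376037597656)
black 92.5 [[151.  214.3]] ((151.29876708984375, 213.8109588623047), (15.791709899902344, 9.717975616455078), 6.34019136428833)
awl 88.0 [[188.4 204.9]] ((188.50003051757812, 205.0000457763672), (10.60660171508789, 10.60660171508789), 45.0)
[169 181 188]
[ 4 47 42]
```

View pics/c1.png

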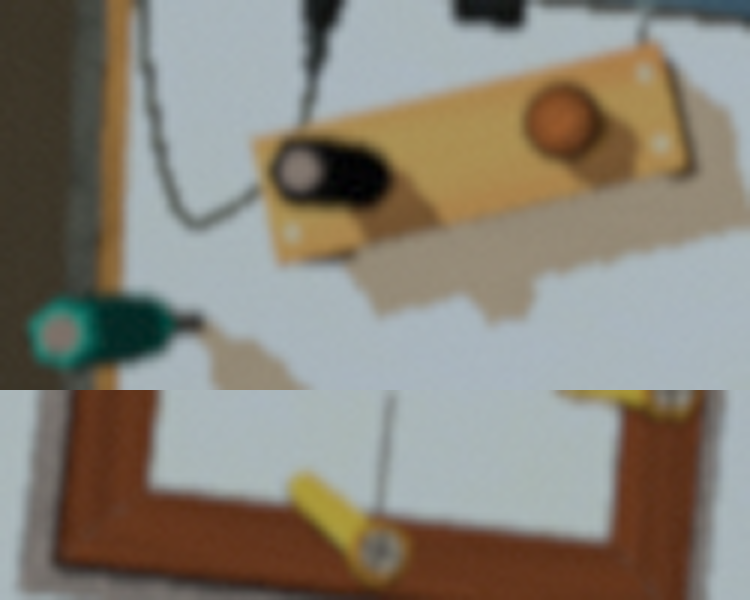

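```bash
python3 - <<'E'
from h import *
np.set_printoptions(precision=4,suppress=True)
d=pickle.load(open("top.pkl","rb"))
rc=[(137,208.3),(205,192),(210.3,213.7),(141.7,229.2)]
R=np.array([ray(d,p,.082) for p in rc]);print("rack",R,"len",np.linalg.norm(R[0]-R[1]),np.linalg.norm(R[1]-R[2]),"c",R.mean(0))
c=R.mean(0);ey=(R[0]+R[3]-R[1]-R[2]);ey/=np.linalg.norm(ey);print("ey",ey,"left",c+.042*ey,"right",c-.042*ey)
print("driver top",ray(d,(145,213.3),.178),"shoulder",ray(d,(159,213),.082),"awl",ray(d,(188.4,204.9),.125))
print("turq",ray(d,(105,240),.168),ray(d,(128,238.5),0.0))
# frame outer
img=d["image"];hsv=cv2.cvtColor(img,cv2.COLOR_RGB2HSV)
m=np.zeros(hsv.shape[:2],np.uint8);m[115:235,255:395]=cv2.inRange(hsv,(3,120,60),(14,255,220))[115:235,255:395]
m=cv2.morphologyEx(m,cv2.MORPH_CLOSE,np.ones((3,3)))
pts=cv2.findNonZero(m);q=cv2.boxPoints(cv2.minAreaRect(pts));
F=np.array([ray(d,p,.02) for p in q]);print("frame",q,F,np.linalg.norm(F[0]-F[1]),np.linalg.norm(F[1]-F[2]),F.mean(0))
print("pivot",ray(d,(323,206.3),.0405),"tip",ray(d,(310,195),.038))
for n,p in dict(near=(323,206.3)).items(): pass
# silver screw heads : low saturation bright spots near buttons
b=cv2.inRange(hsv,(18,90,90),(34,255,255));
print("line",ray(d,(323.2,203),.026),ray(d,(325.5,180),.026))
E
```

```text
rack [[ 0.4532  0.1354  0.082 ]
 [ 0.4909 -0.0199  0.082 ]
 [ 0.4409 -0.0327  0.082 ]
 [ 0.4056  0.1233  0.082 ]] len 0.15979336203026506 0.05153459644435293 c [0.4477 0.0515 0.082 ]
ey [-0.2283  0.9736  0.    ] left [0.4381 0.0924 0.082 ] right [0.4572 0.0106 0.082 ]
driver top [0.4387 0.0933 0.178 ] shoulder [0.4425 0.0848 0.082 ] awl [0.4589 0.0116 0.125 ]
turq [0.3836 0.1772 0.168 ] [0.3825 0.1769 0.    ]
frame [[268.6895 208.1399]
 [277.8908 129.9283]
 [381.8055 142.1536]
 [372.6041 220.3652]] [[ 0.4565 -0.1691  0.02  ]
 [ 0.6511 -0.1926  0.02  ]
 [ 0.6208 -0.4513  0.02  ]
 [ 0.4268 -0.4229  0.02  ]] 0.19601379819759415 0.26042527673056104 [ 0.5388 -0.309   0.02  ]
pivot [ 0.4601 -0.2988  0.0405] tip [ 0.4874 -0.2682  0.038 ]
line [ 0.4688 -0.3017  0.026 ] [ 0.5252 -0.3083  0.026 ]
```

```bash
cat >> h.py <<'E'
from scipy.spatial.transform import Rotation as Rn
def go(r,targets):
    s=r.get_state();R=Rn.from_quat(s["eef_rot"]);p=s["tool_pos"]
    print("t",round(float(s["clock"]),2),"p",np.round(p,4),"yaw",round(np.degrees(np.arctan2(*R.as_matrix()[[1,0],0])),1),"q",np.round(s["q"],2),"F",np.round(s["contact_force"],1),"M",np.round(s["moment"],2),"open",round(float(s["opening"]),3))
    for t,yaw in targets:
        c,q=np.cos(np.radians(yaw)),np.sin(np.radians(yaw))
        T=Rn.from_matrix(np.array([[c,q,0],[q,-c,0],[0,0,-1]]))
        print(t,yaw,"cm",np.round(R.inv().apply(np.array(t)-p)*100,2),"deg",np.round((R.inv()*T).as_rotvec(degrees=True),1))
E
python3 - <<'E'
from h import *
from plant import r
go(r,[((.4783,-.2782,.2),48.5),((.4783,-.2782,.09),48.5)])
E
```

```text
t 0.1 p [ 0.1646 -0.6024  0.238 ] yaw 15.3 q [ 1.34  0.69 -0.19  1.57  0.16  0.9  -0.22] F [ 0.3  0.7 -0.4] M [0.   0.09 0.02] open 0.999
(0.4783, -0.2782, 0.2) 48.5 cm [ 38.81 -22.99   3.83] deg [ -0.1  -0.  -33.2]
(0.4783, -0.2782, 0.09) 48.5 cm [ 38.81 -22.97  14.83] deg [ -0.1  -0.  -33.2]
```

>>> carry_out(rows=[[[19,-11.5,2],[0,0,-15],0.3],[[19,-11.5,2],[0,0,-15],0.55],[[38.8,-23,3.8],[0,0,-33.2],0.55],[[38.8,-23,3.8],[0,0,-33.2],0.55],[[38.8,-23,3.8],[0,0,-33.2],0.55],[[38.8,-23,3.8],[0,0,-33.2],0.55],[[38.8,-23,3.8],[0,0,-33.2],0.55],[[38.8,-23,3.8],[0,0,-33.2],0.55],[[38.8,-23,3.8],[0,0,-33.2],0.55],[[38.8,-23,14.8],[0,0,-33.2],0.55],[[38.8,-23,14.8],[0,0,-33.2],0.55],[[38.8,-23,14.8],[0,0,-33.2],0.55]], newtons=20)

```text
clock: 1.3
tool_pos: [0.4753, -0.2766, 0.0862]
eef_rot: [0.911, 0.411, -0.003, -0.004]
contact_force: [-2.1, 0.4, -0.2]
opening: 0.451
finger_force: 0.0
```

```bash
python3 - <<'E'
from h import *
from plant import r
go(r,[((.4783,-.2782,.09),48.5),((.4783,-.2782,.0325),48.5)])
t=r.snapshot("top");s=r.snapshot("side")
a=cv2.resize(t["image"][120:235,250:400,::-1],(450,345),interpolation=cv2.INTER_CUBIC)
b=cv2.resize(s["image"][130:245,220:337,::-1],(350,345),interpolation=cv2.INTER_CUBIC)
cv2.imwrite("pics/c2.png",np.hstack([a,b]))
E
```

```text
t 1.3 p [ 0.4753 -0.2766  0.0862] yaw 48.6 q [ 0.57  0.83 -0.21  1.9   0.35  0.46 -0.62] F [-2.1  0.4 -0.2] M [-0.01  0.03 -0.03] open 0.451
(0.4783, -0.2782, 0.09) 48.5 cm [ 0.07  0.33 -0.38] deg [-0.5  0.2  0.1]
(0.4783, -0.2782, 0.0325) 48.5 cm [0.09 0.38 5.37] deg [-0.5  0.2  0.1]
```

View pics/c2.png

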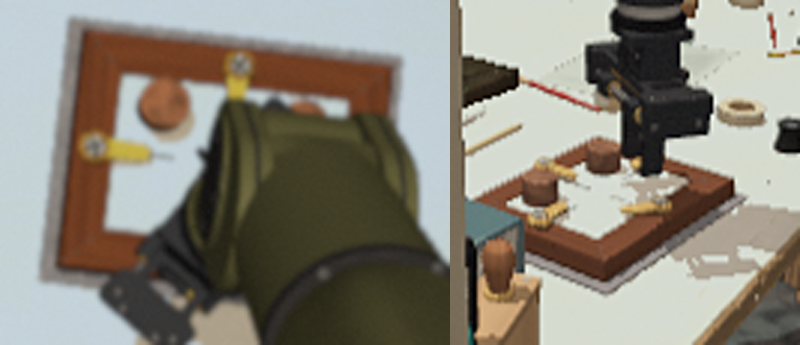

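>>> carry_out(rows=[[[0,0.2,2],[0,0,0],0.55],[[0,0.2,3.5],[0,0,0],0.55],[[0,0.2,4.5],[0,0,0],0.55],[[0,0.2,4.9],[0,0,0],0.55],[[0,0.2,4.9],[0,0,0],0.55]])

```text
clock: 1.9
tool_pos: [0.4803, -0.2805, 0.0425]
eef_rot: [0.912, 0.41, 0.0, 0.001]
contact_force: [0.1, 0.5, 0.7]
opening: 0.454
finger_force: 0.0
```

```bash
python3 - <<'E'
from h import *
from plant import r
go(r,[((.4783,-.2782,.0325),48.5)])
E
```

```text
t 1.9 p [ 0.4803 -0.2805  0.0425] yaw 48.5 q [ 0.54  0.91 -0.17  1.9   0.38  0.36 -0.64] F [0.1 0.5 0.7] M [-0.04 -0.02  0.01] open 0.454
(0.4783, -0.2782, 0.0325) 48.5 cm [ 0.04 -0.31  1.  ] deg [ 0.1 -0.  -0. ]
```

>>> carry_out(rows=[[[0,-0.3,0.5],[0,0,0],0.55],[[0,-0.3,1.0],[0,0,0],0.55],[[0,-0.3,1.0],[0,0,0],0.55],[[0,-0.3,1.0],[0,0,0],0.75],[[0,-0.3,1.0],[0,0,0],0.9],[[0,-0.3,1.0],[0,0,0],0.9],[[0,-0.3,1.0],[0,0,0],0.9]], newtons=8)

```text
clock: 2.6
tool_pos: [0.4779, -0.2782, 0.0318]
eef_rot: [0.912, 0.411, 0.0, 0.0]
contact_force: [-0.0, -0.5, 0.6]
opening: 0.169
finger_force: 8.0
```

```bash
python3 - <<'E'
from h import *
from plant import r
P=np.array([.4597,-.2992])
t=[]
for a in (41,34,27,20,13,6,0,-6.8): t.append(((P[0]+.028*np.cos(np.radians(a)),P[1]+.028*np.sin(np.radians(a)),.0325),a))
go(r,t)
s=r.snapshot("side")
crop(s,220,130,337,245,4,"pics/s3.png")
E
```

```text
t 2.6 p [ 0.4779 -0.2782  0.0318] yaw 48.5 q [ 0.53  0.92 -0.15  1.91  0.38  0.33 -0.65] F [-0.  -0.5  0.6] M [-0.04 -0.07  0.02] open 0.169
(np.float64(0.48083186824623764), np.float64(-0.2808303471882658), 0.0325) 41 cm [-0.    0.39 -0.07] deg [ 0.  -0.   7.5]
(np.float64(0.48291305203154117), np.float64(-0.2835425987028191), 0.0325) 34 cm [-0.07  0.73 -0.07] deg [ 0.  -0.  14.5]
(np.float64(0.4846481826772743), np.float64(-0.2864882660072927), 0.0325) 27 cm [-0.17  1.05 -0.06] deg [ 0.  -0.  21.5]
(np.float64(0.48601139338200544), np.float64(-0.2896234359868813), 0.0325) 20 cm [-0.32  1.36 -0.06] deg [ 0.  -0.  28.5]
(np.float64(0.4869823618139866), np.float64(-0.2929013704783718), 0.0325) 13 cm [-0.5   1.65 -0.06] deg [ 0.  -0.  35.5]
(np.float64(0.48754661307031166), np.float64(-0.29627320302850574), 0.0325) 6 cm [-0.71  1.92 -0.06] deg [ 0.  -0.  42.5]
(np.float64(0.4877), np.float64(-0.2992), 0.0325) 0 cm [-0.92  2.12 -0.06] deg [ 0.  -0.  48.5]
(np.float64(0.48750303422698305), np.float64(-0.30251531111258206), 0.0325) -6.8 cm [-1.19  2.33 -0.06] deg [ 0.  -0.  55.3]
```

View pics/s3.png

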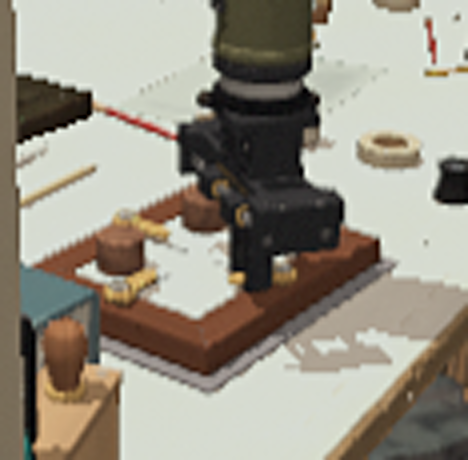

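>>> carry_out(rows=[[[0,0.39,0],[0,0,7.5],0.9],[[-0.07,0.73,0],[0,0,14.5],0.9],[[-0.17,1.05,0],[0,0,21.5],0.9],[[-0.32,1.36,0],[0,0,28.5],0.9],[[-0.5,1.65,0],[0,0,35.5],0.9],[[-0.71,1.92,0],[0,0,42.5],0.9],[[-0.92,2.12,0],[0,0,48.5],0.9],[[-1.19,2.33,0],[0,0,55.3],0.9],[[-1.19,2.33,0],[0,0,55.3],0.9],[[-1.19,2.33,0],[0,0,55.3],0.9],[[-1.19,2.33,0],[0,0,55.3],0.9]])

```text
clock: 3.75
tool_pos: [0.4874, -0.3024, 0.0318]
eef_rot: [0.998, -0.058, 0.0, 0.0]
contact_force: [0.2, -0.9, 0.5]
opening: 0.17
finger_force: 8.0
```

```bash
python3 - <<'E'
from h import *
from plant import r
go(r,[((.4875,-.3025,.0325),-6.8)])
E
```

```text
t 3.75 p [ 0.4874 -0.3024  0.0318] yaw -6.7 q [ 0.47  0.93  0.01  1.86 -0.03  0.35 -1.18] F [ 0.2 -0.9  0.5] M [ 0.05  0.02 -0.02] open 0.17
(0.4875, -0.3025, 0.0325) -6.8 cm [ 0.01  0.01 -0.07] deg [ 0.  -0.   0.1]
```

>>> carry_out(rows=[[[0,0,0],[0,0,0],0.6],[[0,0,0],[0,0,0],0.55],[[0,0,0],[0,0,0],0.55],[[0,0,-4],[0,0,0],0.3],[[0,0,-9],[0,0,0],0.2],[[0,0,-14],[0,0,0],0.2],[[0,0,-19],[0,0,0],0.2],[[0,0,-19],[0,0,0],0.2],[[0,0,-19],[0,0,0],0.2]])

```text
clock: 4.65
tool_pos: [0.4876, -0.3026, 0.2228]
eef_rot: [0.998, -0.059, 0.001, 0.001]
contact_force: [-0.4, -0.1, 1.1]
opening: 0.803
finger_force: 0.0
```

```bash
python3 - <<'E'
from h import *
from plant import r
go(r,[((.4385,.0928,.22),90),((.4385,.0928,.123),90)])
E
```

```text
t 4.65 p [ 0.4876 -0.3026  0.2228] yaw -6.8 q [ 0.45  0.64  0.04  1.75 -0.03  0.75 -1.18] F [-0.4 -0.1  1.1] M [ 0.1   0.02 -0.03] open 0.803
(0.4385, 0.0928, 0.22) 90 cm [ -9.56 -38.68   0.22] deg [  0.2  -0.1 -96.8]
(0.4385, 0.0928, 0.123) 90 cm [ -9.58 -38.69   9.92] deg [  0.2  -0.1 -96.8]
```

>>> carry_out(rows=[[[-1,-4,0],[0,0,-8],0.2],[[-2,-8,0],[0,0,-16],0.2],[[-3,-12,0],[0,0,-24],0.2],[[-4,-16,0],[0,0,-32],0.2],[[-5,-20,0],[0,0,-40],0.2],[[-6,-24,0],[0,0,-48],0.2],[[-7,-28,0],[0,0,-56],0.2],[[-8,-32,0],[0,0,-64],0.2],[[-9,-35,0],[0,0,-72],0.2],[[-9.6,-38.7,0],[0,0,-80],0.2],[[-9.6,-38.7,0],[0,0,-88],0.2],[[-9.6,-38.7,0],[0,0,-96.8],0.2]])

```text
clock: 5.85
tool_pos: [0.4362, 0.0946, 0.2201]
eef_rot: [0.705, 0.709, -0.001, -0.001]
contact_force: [-0.2, -0.6, 0.7]
opening: 0.802
finger_force: 0.0
```

```bash
python3 - <<'E'
from h import *
from plant import r
go(r,[((.4385,.0928,.22),90),((.4385,.0928,.123),90)])
t=r.snapshot("top");s=r.snapshot("side");pickle.dump(t,open("top2.pkl","wb"))
a=cv2.resize(t["image"][120:270,90:390,::-1],(800,400),interpolation=cv2.INTER_CUBIC)
cv2.imwrite("pics/c4.png",a)
E
```

```text
t 5.85 p [0.4362 0.0946 0.2201] yaw 90.4 q [-0.05  0.52 -0.41  2.09  0.35  0.6  -0.69] F [-0.2 -0.6  0.7] M [-0.08 -0.1  -0.  ] open 0.802
(0.4385, 0.0928, 0.22) 90 cm [-0.18  0.23  0.01] deg [-0.2  0.   0.4]
(0.4385, 0.0928, 0.123) 90 cm [-0.18  0.27  9.71] deg [-0.2  0.   0.4]
```

View pics/c4.png

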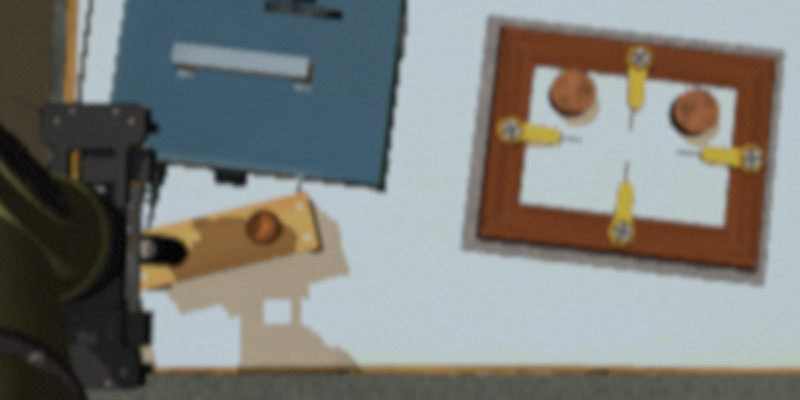

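```bash
python3 - <<'E'
from h import *
t=pickle.load(open("top.pkl","rb"));s=pickle.load(open("side.pkl","rb"))
for z in (0.04,.06,.08,.1,.12,.14): 
    p=ray(t,(234,190.5),z);q=ray(t,(139,178),z);print(z,p,proj(s,p).round(1),q[:2])
# refined pivot / tongue from top2
d=pickle.load(open("top2.pkl","rb"))
for p in [(90+622*.375,120+230*.375)]: print(p,ray(d,p,.0405))
hsv=cv2.cvtColor(d["image"],cv2.COLOR_RGB2HSV);m=cv2.inRange(hsv,(20,110,120),(34,255,255))
m[:185]=0;m[:,:305]=0;m[212:]=0;m[:,345:]=0
ys,xs=np.nonzero(m);print(len(xs),np.c_[xs,ys][ys<205].mean(0),cv2.fitLine(np.c_[xs,ys][ys<203].astype(np.float32),2,0,.01,.01).ravel())
g=cv2.inRange(hsv,(0,0,0),(179,90,255));g[:200]=0;g[213:]=0;g[:,:316]=0;g[:,331:]=0
n,l,st,ce=cv2.connectedComponentsWithStats(g);print(st,ce)
E
```

```text
0.04 [ 0.49795838 -0.08501605  0.04      ] [244.2 222. ] [0.52792405 0.14368807]
0.06 [ 0.49626587 -0.08584112  0.06      ] [244.9 215.8] [0.52565784 0.13848439]
0.08 [ 0.49457336 -0.08666619  0.08      ] [245.6 209.5] [0.52339162 0.13328071]
0.1 [ 0.49288084 -0.08749126  0.1       ] [246.3 203.1] [0.52112541 0.12807704]
0.12 [ 0.49118833 -0.08831633  0.12      ] [247.  196.6] [0.51885919 0.12287336]
0.14 [ 0.48949582 -0.0891414   0.14      ] [247.8 189.9] [0.51659298 0.11766968]
(323.25, 206.25) [ 0.46019136 -0.29936478  0.0405    ]
79 [323.51898734 197.06329114] [ 1.4069104e-01 -9.9005353e-01  3.2371832e+02  1.9636620e+02]
[[     0      0    512    384 196560]
 [   316    200      4      1      4]
 [   327    200      4      3      9]
 [   320    204      7      6     35]] [[255.4833486  191.49672873]
 [317.5        200.        ]
 [328.88888889 200.77777778]
 [323.05714286 206.51428571]]
```

>>> carry_out(rows=[[[0,0,3],[0,0,0],0.2],[[0,0,6],[0,0,0],0.2],[[0,0,8],[0,0,0],0.3],[[0,0,9.8],[0,0,0],0.4],[[0,0,9.8],[0,0,0],0.5],[[0,0,9.8],[0,0,0],0.6],[[0,0,9.8],[0,0,0],0.8],[[0,0,9.8],[0,0,0],0.9],[[0,0,9.8],[0,0,0],0.9]], newtons=8)

```text
clock: 6.85
tool_pos: [0.4383, 0.0933, 0.1244]
eef_rot: [0.709, 0.706, 0.001, 0.0]
contact_force: [0.3, 0.1, 2.0]
opening: 0.273
finger_force: 8.0
```

```bash
python3 - <<'E'
from h import *
from plant import r
go(r,[((.4385,.0928,.123),90)])
t=r.snapshot("top");s=r.snapshot("side")
a=cv2.resize(t["image"][170:270,90:240,::-1],(450,300),interpolation=cv2.INTER_CUBIC)
b=cv2.resize(s["image"][150:280,210:340,::-1],(300,300),interpolation=cv2.INTER_CUBIC)
cv2.imwrite("pics/c5.png",np.hstack([a,b]))
E
```

```text
t 6.85 p [0.4383 0.0933 0.1244] yaw 89.7 q [-0.16  0.69 -0.24  2.19  0.5   0.31 -0.83] F [0.3 0.1 2. ] M [-0.07 -0.15  0.  ] open 0.273
(0.4385, 0.0928, 0.123) 90 cm [-0.05  0.02  0.14] deg [ 0.1 -0.  -0.3]
```

View pics/c5.png

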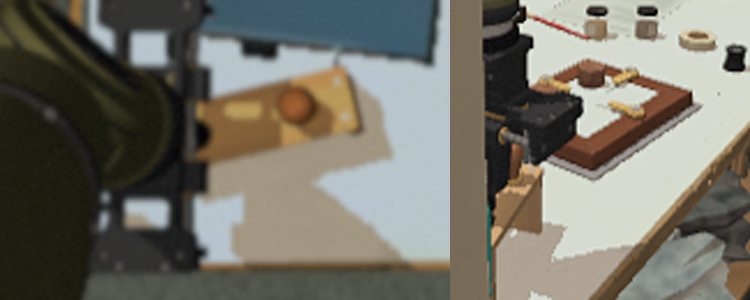

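>>> carry_out(rows=[[[0,0,0],[0,0,0],0.95],[[0,0,0],[0,0,0],0.95],[[0,0,-1],[0,0,0],0.95],[[0,0,-3],[0,0,0],0.95],[[0,0,-6],[0,0,0],0.95],[[0,0,-9],[0,0,0],0.95],[[0,0,-12],[0,0,0],0.95],[[0,0,-14.5],[0,0,0],0.95],[[0,0,-15.5],[0,0,0],0.95],[[0,0,-15.5],[0,0,0],0.95]], newtons=40)

```text
clock: 7.95
tool_pos: [0.4383, 0.0932, 0.2795]
eef_rot: [0.709, 0.706, 0.001, 0.001]
contact_force: [0.3, 0.3, -1.5]
opening: 0.268
finger_force: 39.6
```

```bash
python3 - <<'E'
from h import *
from plant import r
go(r,[((.4598,-.2992,.278),115),((.4598,-.2992,.165),115)])
E
```

```text
t 7.95 p [0.4383 0.0932 0.2795] yaw 89.7 q [ 0.02  0.43 -0.48  2.01  0.28  0.76 -0.63] F [ 0.3  0.3 -1.5] M [-0.01 -0.13 -0.05] open 0.268
(0.4598, -0.2992, 0.278) 115 cm [-39.23   2.32   0.14] deg [  0.1   0.  -25.3]
(0.4598, -0.2992, 0.165) 115 cm [-39.23   2.29  11.44] deg [  0.1   0.  -25.3]
```

>>> carry_out(rows=[[[-3,0.2,0],[0,0,-2],0.95],[[-7,0.4,0],[0,0,-5],0.95],[[-11,0.6,0],[0,0,-8],0.95],[[-15,0.9,0],[0,0,-11],0.95],[[-19,1.1,0],[0,0,-14],0.95],[[-23,1.3,0],[0,0,-17],0.95],[[-27,1.6,0],[0,0,-19],0.95],[[-31,1.8,0],[0,0,-21],0.95],[[-35,2,0],[0,0,-23],0.95],[[-38,2.2,0],[0,0,-25.3],0.95],[[-39.2,2.3,0],[0,0,-25.3],0.95],[[-39.2,2.3,0],[0,0,-25.3],0.95]])

```text
clock: 9.15
tool_pos: [0.4585, -0.2998, 0.277]
eef_rot: [0.538, 0.843, -0.0, -0.001]
contact_force: [0.9, 0.5, -0.3]
opening: 0.271
finger_force: 39.6
```

>>> carry_out(rows=[[[0,0,4],[0,0,0],0.95],[[0,0,7],[0,0,0],0.95],[[0,0,9],[0,0,0],0.95],[[0,0,10.5],[0,0,0],0.95],[[0,0,10.5],[0,0,0],0.95],[[0,0,10.5],[0,0,0],0.95]])

```text
clock: 9.75
tool_pos: [0.4597, -0.2969, 0.1739]
eef_rot: [0.536, 0.844, 0.0, -0.0]
contact_force: [-0.1, 0.3, -0.9]
opening: 0.271
finger_force: 39.6
```

```bash
python3 - <<'E'
from h import *
from plant import r
go(r,[((.4598,-.2992,.165),115)])
s=r.snapshot("side");pickle.dump(s,open("s6.pkl","wb"))
print(proj(s,(.4598,-.2992,.0405)),proj(s,(.4598,-.2992,.055)),proj(s,(.4598,-.2992,.11)))
crop(s,250,140,330,225,7,"pics/s6.png")
E
```

```text
t 9.75 p [ 0.4597 -0.2969  0.1739] yaw 115.2 q [ 0.79  0.72 -0.5   1.86  0.51  0.7   0.44] F [-0.1  0.3 -0.9] M [-0.06 -0.12  0.05] open 0.271
(0.4598, -0.2992, 0.165) 115 cm [-0.21 -0.09  0.89] deg [ 0.  -0.1  0.2]
[290.41726991 196.9134529 ] [290.68471368 192.84411042] [291.72639333 176.99423195]
```

View pics/s6.png

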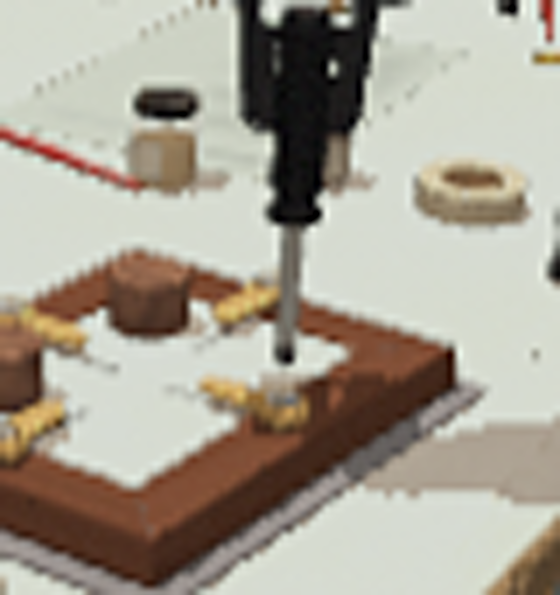

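>>> carry_out(rows=[[[0,0,0.3],[0,0,0],0.95],[[0,0,0.6],[0,0,0],0.95],[[0,0,0.8],[0,0,0],0.95],[[0,0,0.8],[0,0,0],0.95]])

```text
clock: 10.2
tool_pos: [0.4591, -0.2989, 0.1656]
eef_rot: [0.537, 0.844, -0.0, -0.0]
contact_force: [-0.1, 0.1, -0.9]
opening: 0.273
finger_force: 39.6
```

```bash
python3 - <<'E'
from h import *
from plant import r
go(r,[((.4598,-.2992,.156),115)])
E
```

```text
t 10.2 p [ 0.4591 -0.2989  0.1656] yaw 115.1 q [ 0.78  0.73 -0.49  1.86  0.52  0.68  0.43] F [-0.1  0.1 -0.9] M [-0.07 -0.12  0.05] open 0.273
(0.4598, -0.2992, 0.156) 115 cm [-0.06  0.05  0.96] deg [-0.  -0.   0.1]
```

>>> carry_out(rows=[[[-0.06,0.05,0.5],[0,0,0],0.95],[[-0.06,0.05,0.8],[0,0,0],0.95],[[-0.06,0.05,1.0],[0,0,0],0.95],[[-0.06,0.05,1.15],[0,0,0],0.95],[[-0.06,0.05,1.15],[0,0,0],0.95],[[-0.06,0.05,1.15],[0,0,0],0.95]])

```text
clock: 10.8
tool_pos: [0.4601, -0.2992, 0.1542]
eef_rot: [0.537, 0.844, -0.0, 0.0]
contact_force: [-0.1, -0.3, -1.5]
opening: 0.268
finger_force: 39.6
```

>>> carry_out(rows=[[[0,0,0.1],[0,0,0],0.95],[[0,0,0.2],[0,0,0],0.95],[[0,0,0.2],[0,0,0],0.95],[[0,0,0.2],[0,0,0],0.95]])

```text
clock: 11.2
tool_pos: [0.4601, -0.2994, 0.1523]
eef_rot: [0.537, 0.844, -0.0, 0.0]
contact_force: [-0.2, 0.2, -1.7]
opening: 0.27
finger_force: 39.6
```

>>> carry_out(rows=[[[0,0,0.1],[0,0,0],0.95],[[0,0,0.2],[0,0,0],0.95],[[0,0,0.25],[0,0,0],0.95],[[0,0,0.25],[0,0,0],0.95],[[0,0,0.25],[0,0,0],0.95]])

```text
clock: 11.7
tool_pos: [0.4602, -0.2995, 0.1505]
eef_rot: [0.537, 0.844, -0.0, 0.0]
contact_force: [-1.2, -1.0, 6.2]
opening: 0.27
finger_force: 39.6
```

>>> carry_out(rows=[[[0,0,0.03],[0,0,5],0.95],[[0,0,0.03],[0,0,10],0.95],[[0,0,0.04],[0,0,16],0.95],[[0,0,0.04],[0,0,22],0.95],[[0,0,0.05],[0,0,28],0.95],[[0,0,0.05],[0,0,34],0.95],[[0,0,0.06],[0,0,40],0.95],[[0,0,0.06],[0,0,40],0.95],[[0,0,0.06],[0,0,40],0.95]])

```text
clock: 12.6
tool_pos: [0.4602, -0.2994, 0.1501]
eef_rot: [0.793, 0.609, -0.0, 0.001]
contact_force: [-2.0, -0.1, 9.5]
opening: 0.266
finger_force: 39.7
```

```bash
python3 - <<'E'
from h import *
from plant import r
go(r,[])
E
```

```text
t 12.6 p [ 0.4602 -0.2994  0.1501] yaw 75.1 q [ 0.66  0.72 -0.27  1.88  0.33  0.58 -0.09] F [-2.  -0.1  9.5] M [-0.04  0.57  0.05] open 0.266
```

>>> carry_out(rows=[[[0,0,0.02],[0,0,6],0.95],[[0,0,0.02],[0,0,12],0.95],[[0,0,0.03],[0,0,18],0.95],[[0,0,0.03],[0,0,24],0.95],[[0,0,0.03],[0,0,30],0.95],[[0,0,0.04],[0,0,34],0.95],[[0,0,0.04],[0,0,34],0.95],[[0,0,0.04],[0,0,34],0.95]])

```text
clock: 13.4
tool_pos: [0.4601, -0.2993, 0.1498]
eef_rot: [0.936, 0.351, 0.0, 0.0]
contact_force: [-2.1, 0.2, 10.2]
opening: 0.266
finger_force: 39.7
```

```bash
python3 - <<'E'
from h import *
from plant import r
go(r,[])
E
```

```text
t 13.4 p [ 0.4601 -0.2993  0.1498] yaw 41.1 q [ 0.56  0.72 -0.11  1.88  0.14  0.55 -0.5 ] F [-2.1  0.2 10.2] M [0.   0.72 0.12] open 0.266
```

>>> carry_out(rows=[[[0,0,0.01],[0,0,4],0.95],[[0,0,0.01],[0,0,4],0.95],[[0,0,0.01],[0,0,4],0.95]])

```text
clock: 13.7
tool_pos: [0.4601, -0.2993, 0.1498]
eef_rot: [0.948, 0.318, 0.0, 0.0]
contact_force: [-1.6, -0.0, 11.4]
opening: 0.27
finger_force: 39.7
```

```bash
python3 - <<'E'
from h import *
from plant import r
go(r,[])
E
```

```text
t 13.7 p [ 0.4601 -0.2993  0.1498] yaw 37.1 q [ 0.55  0.72 -0.09  1.88  0.11  0.55 -0.54] F [-1.6 -0.  11.4] M [0.1  0.68 0.  ] open 0.27
```

>>> carry_out(rows=[[[0,0,0.01],[0,0,4],0.95],[[0,0,0.01],[0,0,4],0.95],[[0,0,0.01],[0,0,4],0.95]])

```text
clock: 14.0
tool_pos: [0.4601, -0.2993, 0.1497]
eef_rot: [0.959, 0.285, 0.0, 0.0]
contact_force: [-2.9, 1.0, 10.7]
opening: 0.271
finger_force: 39.7
```

```bash
python3 - <<'E'
from h import *
from plant import r
go(r,[])
E
```

```text
t 14.0 p [ 0.4601 -0.2993  0.1497] yaw 33.1 q [ 0.53  0.72 -0.07  1.88  0.09  0.54 -0.59] F [-2.9  1.  10.7] M [0.11 0.76 0.03] open 0.271
```

>>> carry_out(rows=[[[0,0,0.01],[0,0,3],0.95],[[0,0,0.01],[0,0,6],0.95],[[0,0,0.01],[0,0,6],0.95],[[0,0,0.01],[0,0,6],0.95]])

```text
clock: 14.4
tool_pos: [0.4601, -0.2993, 0.1497]
eef_rot: [0.972, 0.234, 0.0, 0.0]
contact_force: [-2.8, 0.2, 12.4]
opening: 0.27
finger_force: 39.7
```

```bash
python3 - <<'E'
from h import *
from plant import r
go(r,[])
E
```

```text
t 14.4 p [ 0.4601 -0.2993  0.1497] yaw 27.1 q [ 0.52  0.72 -0.04  1.89  0.05  0.54 -0.66] F [-2.8  0.2 12.4] M [0.16 0.73 0.05] open 0.27
```

>>> carry_out(rows=[[[0,0,0.01],[0,0,3],0.95],[[0,0,0.01],[0,0,6],0.95],[[0,0,0.01],[0,0,6],0.95],[[0,0,0.01],[0,0,6],0.95]])

```text
clock: 14.8
tool_pos: [0.4601, -0.2993, 0.1496]
eef_rot: [0.983, 0.183, 0.0, 0.0]
contact_force: [-2.3, -0.3, 11.9]
opening: 0.266
finger_force: 39.7
```

```bash
python3 - <<'E'
from h import *
from plant import r
go(r,[])
E
```

```text
t 14.8 p [ 0.4601 -0.2993  0.1496] yaw 21.1 q [ 0.5   0.72 -0.01  1.89  0.02  0.54 -0.73] F [-2.3 -0.3 11.9] M [0.16 0.76 0.03] open 0.266
```

>>> carry_out(rows=[[[0,0,0],[0,0,3],0.95],[[0,0,0],[0,0,6],0.95],[[0,0,0],[0,0,6],0.95],[[0,0,0],[0,0,6],0.95]])

```text
clock: 15.2
tool_pos: [0.4601, -0.2993, 0.1496]
eef_rot: [0.991, 0.131, 0.0, 0.0]
contact_force: [-2.0, 0.6, 10.3]
opening: 0.272
finger_force: 39.7
```

```bash
python3 - <<'E'
from h import *
from plant import r
go(r,[])
E
```

```text
t 15.2 p [ 0.4601 -0.2993  0.1496] yaw 15.1 q [ 0.48  0.72  0.02  1.89 -0.02  0.54 -0.8 ] F [-2.   0.6 10.3] M [0.2  0.73 0.01] open 0.272
```

>>> carry_out(rows=[[[0,0,0],[0,0,3],0.95],[[0,0,0],[0,0,6],0.95],[[0,0,0],[0,0,6],0.95],[[0,0,0],[0,0,6],0.95]])

```text
clock: 15.6
tool_pos: [0.4601, -0.2993, 0.1496]
eef_rot: [0.997, 0.079, 0.0, 0.0]
contact_force: [-2.6, -0.4, 12.0]
opening: 0.267
finger_force: 39.7
```

```bash
python3 - <<'E'
from h import *
from plant import r
go(r,[])
E
```

```text
t 15.6 p [ 0.4601 -0.2993  0.1496] yaw 9.1 q [ 0.47  0.72  0.04  1.89 -0.06  0.54 -0.86] F [-2.6 -0.4 12. ] M [0.14 0.81 0.03] open 0.267
```

>>> carry_out(rows=[[[0,0,0],[0,0,3],0.95],[[0,0,0],[0,0,6],0.95],[[0,0,0],[0,0,6],0.95],[[0,0,0],[0,0,6],0.95]])

```text
clock: 16.0
tool_pos: [0.4601, -0.2992, 0.1495]
eef_rot: [1.0, 0.027, 0.0, 0.0]
contact_force: [-2.6, 0.7, 12.6]
opening: 0.27
finger_force: 39.7
```

```bash
python3 - <<'E'
from h import *
from plant import r
go(r,[])
s=r.snapshot("side")
crop(s,250,140,330,225,7,"pics/s7.png")
E
```

```text
t 16.0 p [ 0.4601 -0.2992  0.1495] yaw 3.1 q [ 0.45  0.72  0.07  1.89 -0.09  0.54 -0.93] F [-2.6  0.7 12.6] M [0.16 0.74 0.14] open 0.27
```

View pics/s7.png

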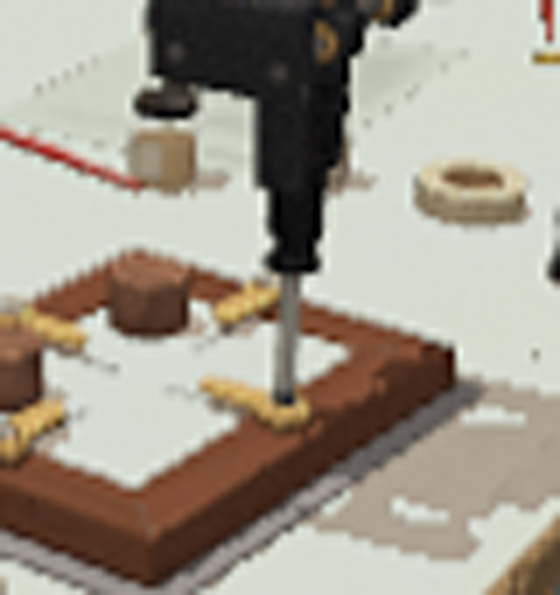

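>>> carry_out(rows=[[[0,0,0],[0,0,3],0.95],[[0,0,0],[0,0,6],0.95],[[0,0,0],[0,0,6],0.95]])

```text
clock: 16.35
tool_pos: [0.4601, -0.2992, 0.1495]
eef_rot: [1.0, -0.026, 0.0, 0.0]
contact_force: [-2.5, 0.8, 12.6]
opening: 0.266
finger_force: 39.7
```

```bash
python3 - <<'E'
from h import *
from plant import r
go(r,[])
E
```

```text
t 16.35 p [ 0.4601 -0.2992  0.1495] yaw -3.0 q [ 0.43  0.72  0.1   1.89 -0.13  0.54 -1.  ] F [-2.5  0.8 12.6] M [0.26 0.82 0.1 ] open 0.266
```

>>> carry_out(rows=[[[0,0,0],[0,0,3],0.95],[[0,0,0],[0,0,6],0.95],[[0,0,0],[0,0,6],0.95]])

```text
clock: 16.65
tool_pos: [0.4602, -0.2988, 0.1497]
eef_rot: [0.997, -0.078, 0.0, -0.0]
contact_force: [-2.2, 1.4, 14.5]
opening: 0.272
finger_force: 39.6
```

```bash
python3 - <<'E'
from h import *
from plant import r
go(r,[])
E
```

```text
t 16.65 p [ 0.4602 -0.2988  0.1497] yaw -9.0 q [ 0.41  0.72  0.13  1.89 -0.17  0.54 -1.07] F [-2.2  1.4 14.5] M [0.53 0.76 0.03] open 0.272
```

>>> carry_out(rows=[[[0,0,0.03],[0,0,2],0.95],[[0,0,0.03],[0,0,4],0.95],[[0,0,0.03],[0,0,4],0.95],[[0,0,0.03],[0,0,4],0.95]])

```text
clock: 17.05
tool_pos: [0.4602, -0.2988, 0.1496]
eef_rot: [0.994, -0.112, 0.0, -0.0]
contact_force: [-2.8, 1.7, 14.9]
opening: 0.267
finger_force: 39.7
```

```bash
python3 - <<'E'
from h import *
from plant import r
go(r,[])
E
```

```text
t 17.05 p [ 0.4602 -0.2988  0.1496] yaw -12.9 q [ 0.4   0.72  0.15  1.89 -0.19  0.54 -1.11] F [-2.8  1.7 14.9] M [0.56 0.86 0.05] open 0.267
```

>>> carry_out(rows=[[[0,0,0],[0,0,2],0.95],[[0,0,0],[0,0,4],0.95],[[0,0,0],[0,0,4],0.95],[[0,0,0],[0,0,4],0.95]])

```text
clock: 17.45
tool_pos: [0.4602, -0.2992, 0.1495]
eef_rot: [0.989, -0.147, 0.001, 0.0]
contact_force: [-2.2, 1.6, 14.9]
opening: 0.271
finger_force: 39.6
```

```bash
python3 - <<'E'
from h import *
from plant import r
go(r,[])
E
```

```text
t 17.45 p [ 0.4602 -0.2992  0.1495] yaw -16.9 q [ 0.39  0.73  0.17  1.89 -0.22  0.54 -1.16] F [-2.2  1.6 14.9] M [0.41 0.83 0.02] open 0.271
```

>>> carry_out(rows=[[[0,0,-0.2],[0,0,0],0.95],[[0,0,-0.35],[0,0,0],0.95],[[0,0,-0.35],[0,0,0],0.95],[[0,0,-0.35],[0,0,0],0.95]])

```text
clock: 17.85
tool_pos: [0.46, -0.2991, 0.1516]
eef_rot: [0.989, -0.147, -0.0, -0.0]
contact_force: [-0.7, 0.4, 5.0]
opening: 0.27
finger_force: 39.6
```

>>> carry_out(rows=[[[0.1,0,-0.35],[0,0,0],0.95],[[0.2,0,-0.35],[0,0,0],0.95],[[0.3,0,-0.35],[0,0,0],0.95],[[0.3,0,-0.35],[0,0,0],0.95],[[0.3,0,-0.35],[0,0,0],0.95]])

```text
clock: 18.35
tool_pos: [0.463, -0.3, 0.1548]
eef_rot: [0.989, -0.147, -0.0, -0.0]
contact_force: [-0.5, 0.5, -1.7]
opening: 0.267
finger_force: 39.6
```

>>> carry_out(rows=[[[0,0,-3],[0,0,0],0.95],[[0,0,-7],[0,0,0],0.95],[[0,0,-10],[0,0,0],0.95],[[0,-5,-12],[0,0,0],0.95],[[0,-10,-12],[0,0,0],0.95],[[0,-15,-12],[0,0,0],0.95],[[0,-20,-12],[0,0,0],0.95],[[0,-20,-12],[0,0,0],0.95]])

```text
clock: 19.15
tool_pos: [0.5233, -0.0995, 0.2745]
eef_rot: [0.99, -0.141, -0.0, -0.003]
contact_force: [-0.1, 0.6, -0.9]
opening: 0.266
finger_force: 39.6
```

```bash
cat > scr.py <<'E'
from h import *
def harm(d,c,rad=3.2):
    """slot direction (deg, world yaw mod 90) from 4-fold harmonic of a dark cross at px c"""
    g=cv2.cvtColor(d["image"],cv2.COLOR_RGB2GRAY).astype(np.float32)
    k=12;P=cv2.getRectSubPix(g,(15,15),c);P=cv2.resize(P,None,fx=k,fy=k,interpolation=cv2.INTER_CUBIC)
    n=P.shape[0];y,x=np.mgrid[:n,:n];x=(x-(n-1)/2)/k;y=(y-(n-1)/2)/k;r=np.hypot(x,y);t=np.arctan2(-y,x)
    m=(r>1.0)&(r<rad);A=((P.mean()-P)*np.exp(4j*t))[m].sum()/m.sum()
    return round(np.degrees(np.angle(A))/4%90,1),round(abs(A),2)
E
python3 - <<'E'
from scr import *
from plant import r
go(r,[])
t=r.snapshot("top");s=r.snapshot("side");pickle.dump(t,open("top3.pkl","wb"));pickle.dump(s,open("s3.pkl","wb"))
P=np.array([.4598,-.2992]);a=np.radians(-6.8);ex=np.array([np.cos(a),np.sin(a)]);ey=np.array([-ex[1],ex[0]])
C=P+.08*ex
S={"near":P,"far":C+.08*ex,"L":C+.11*ey,"R":C-.11*ey}
t0=pickle.load(open("top.pkl","rb"));t2=pickle.load(open("top2.pkl","rb"));s0=pickle.load(open("side.pkl","rb"))
rows=[]
for d in (t0,t2,t):
    row=[]
    for k,p in S.items():
        c=proj(d,(*p,.0405));print(k,c.round(1),harm(d,tuple(c)),end=" | ")
        row.append(cv2.resize(cv2.getRectSubPix(d["image"],(15,15),tuple(c))[:,:,::-1],(190,190),interpolation=cv2.INTER_CUBIC))
    print();rows.append(np.hstack(row))
cv2.imwrite("pics/c8.png",np.vstack(rows))
E
```

```text
t 19.15 p [ 0.5233 -0.0995  0.2745] yaw -16.2 q [-0.05  0.53  0.25  1.81 -0.18  0.82 -1.56] F [-0.1  0.6 -0.9] M [ 0.01 -0.    0.01] open 0.266
near [323.2 206.4] (np.float64(68.7), np.float64(1.03)) | far [329.9 141.2] (np.float64(53.3), np.float64(1.65)) | L [281.4 168.2] (np.float64(16.4), np.float64(1.44)) | R [371.7 179. ] (np.float64(2.6), np.float64(2.82)) | 
near [323.2 206.4] (np.float64(70.4), np.float64(1.78)) | far [329.9 141.2] (np.float64(52.7), np.float64(1.82)) | L [281.4 168.2] (np.float64(16.2), np.float64(1.52)) | R [371.7 179. ] (np.float64(2.9), np.float64(3.13)) | 
near [323.2 206.4] (np.float64(86.5), np.float64(1.39)) | far [329.9 141.2] (np.float64(52.6), np.float64(1.86)) | L [281.4 168.2] (np.float64(12.8), np.float64(0.12)) | R [371.7 179. ] (np.float64(2.6), np.float64(3.29)) |
```

View pics/c8.png

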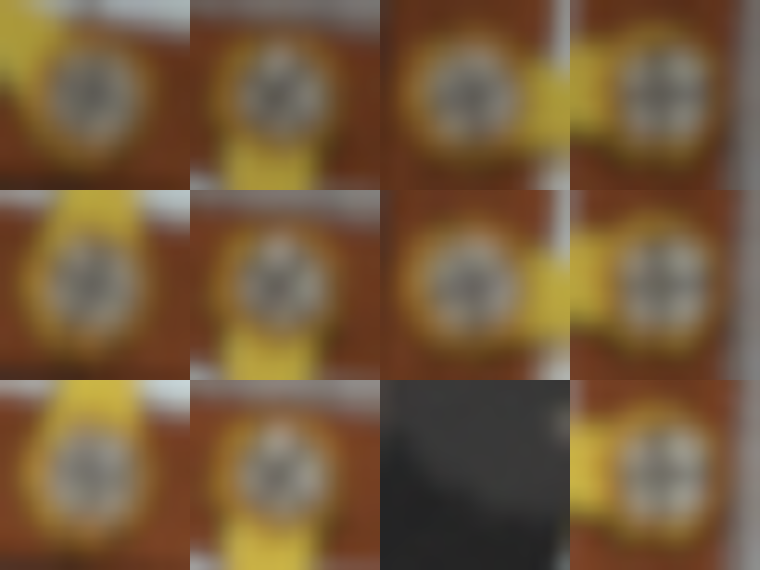

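```bash
python3 - <<'E'
from h import *
from plant import r
go(r,[((.4383,.0933,.28),89.7)])
E
```

```text
t 19.25 p [ 0.5214 -0.1068  0.2748] yaw -16.7 q [-0.05  0.53  0.26  1.81 -0.18  0.82 -1.56] F [ 0.3 -1.1 -1. ] M [0.03 0.02 0.02] open 0.27
(0.4383, 0.0933, 0.28) 89.7 cm [-13.7  -16.78  -0.51] deg [  -0.     0.  -106.4]
```

>>> carry_out(rows=[[[-1,-1.3,-0.5],[0,0,-8],0.95],[[-2,-2.6,-0.5],[0,0,-16],0.95],[[-3,-4,-0.5],[0,0,-24],0.95],[[-4,-5.3,-0.5],[0,0,-32],0.95],[[-5,-6.6,-0.5],[0,0,-40],0.95],[[-6.2,-8,-0.5],[0,0,-48],0.95],[[-7.4,-9.3,-0.5],[0,0,-56],0.95],[[-8.6,-10.7,-0.5],[0,0,-64],0.95],[[-9.8,-12,-0.5],[0,0,-72],0.95],[[-11,-13.4,-0.5],[0,0,-80],0.95],[[-12,-14.8,-0.5],[0,0,-88],0.95],[[-13,-16,-0.5],[0,0,-96],0.95]])

```text
clock: 20.45
tool_pos: [0.4433, 0.0804, 0.28]
eef_rot: [0.771, 0.637, -0.0, 0.001]
contact_force: [0.8, -0.5, -0.6]
opening: 0.267
finger_force: 39.6
```

>>> carry_out(rows=[[[0,0,0],[0,0,-5],0.95],[[0,0,0],[0,0,-10.4],0.95],[[0,0,0],[0,0,-10.4],0.95],[[0,0,0],[0,0,-10.4],0.95]])

```text
clock: 20.85
tool_pos: [0.4435, 0.0804, 0.2799]
eef_rot: [0.712, 0.702, -0.0, 0.0]
contact_force: [-0.2, -0.4, -0.7]
opening: 0.268
finger_force: 39.6
```

```bash
python3 - <<'E'
from h import *
from plant import r
go(r,[((.4383,.0933,.28),89.7)])
t=r.snapshot("top");pickle.dump(t,open("top4.pkl","wb"))
s=r.snapshot("side");cv2.imwrite("pics/s9.png",s["image"][:,:,::-1])
E
```

```text
t 20.85 p [0.4435 0.0804 0.2799] yaw 89.2 q [-0.08  0.41 -0.29  2.01  0.17  0.74 -0.49] F [-0.2 -0.4 -0.7] M [-0.07 -0.11 -0.04] open 0.268
(0.4383, 0.0933, 0.28) 89.7 cm [ 1.28 -0.54 -0.01] deg [ 0.   0.  -0.5]
```

>>> carry_out(rows=[[[1.28,-0.54,0],[0,0,-0.5],0.95],[[1.28,-0.54,0],[0,0,-0.5],0.95],[[1.28,-0.54,2],[0,0,-0.5],0.95],[[1.28,-0.54,4.5],[0,0,-0.5],0.95],[[1.28,-0.54,6],[0,0,-0.5],0.95],[[1.28,-0.54,6],[0,0,-0.5],0.95],[[1.28,-0.54,6],[0,0,-0.5],0.95],[[1.28,-0.54,6],[0,0,-0.5],0.95]])

```text
clock: 21.75
tool_pos: [0.4386, 0.0954, 0.2208]
eef_rot: [0.707, 0.707, 0.001, 0.0]
contact_force: [0.4, -0.0, -1.1]
opening: 0.267
finger_force: 39.6
```

```bash
python3 - <<'E'
from scr import *
from plant import r
go(r,[((.4383,.0933,.16),89.7),((.4383,.0933,.126),89.7)])
t=r.snapshot("top");c=proj(t,(.4598,-.2992,.0405))
for d in (pickle.load(open("top2.pkl","rb")),pickle.load(open("top4.pkl","rb")),t):
  print([harm(d,(c[0]+a,c[1]+b),R) for a,b,R in ((0,0,2.6),(0,0,3),(.3,0,3),(-.3,0,3),(0,.3,3),(0,-.3,3))])
E
```

```text
t 21.75 p [0.4386 0.0954 0.2208] yaw 90.0 q [-0.15  0.5  -0.25  2.1   0.23  0.57 -0.56] F [ 0.4 -0.  -1.1] M [-0.05 -0.06  0.03] open 0.267
(0.4383, 0.0933, 0.16) 89.7 cm [-0.22 -0.04  6.08] deg [ 0.1 -0.   0.3]
(0.4383, 0.0933, 0.126) 89.7 cm [-0.22 -0.05  9.48] deg [ 0.1 -0.   0.3]
[(np.float64(70.8), np.float64(1.41)), (np.float64(69.8), np.float64(1.66)), (np.float64(69.9), np.float64(0.99)), (np.float64(69.3), np.float64(1.95)), (np.float64(67.6), np.float64(1.54)), (np.float64(71.6), np.float64(1.81))]
[(np.float64(86.6), np.float64(1.07)), (np.float64(86.1), np.float64(1.16)), (np.float64(84.7), np.float64(0.6)), (np.float64(86.0), np.float64(1.41)), (np.float64(88.3), np.float64(0.82)), (np.float64(84.9), np.float64(1.51))]
[(np.float64(88.2), np.float64(0.96)), (np.float64(87.5), np.float64(1.05)), (np.float64(86.2), np.float64(0.56)), (np.float64(87.4), np.float64(1.27)), (np.float64(89.0), np.float64(0.78)), (np.float64(86.7), np.float64(1.33))]
```

>>> carry_out(rows=[[[-0.1,0,3],[0,0,0],0.95],[[-0.1,0,5],[0,0,0],0.95],[[-0.1,0,7],[0,0,0],0.95],[[-0.1,0,8],[0,0,0],0.95],[[-0.1,0,8],[0,0,0],0.95],[[-0.1,0,8],[0,0,0],0.95]])

```text
clock: 22.4
tool_pos: [0.4386, 0.0942, 0.1406]
eef_rot: [0.707, 0.707, 0.0, 0.0]
contact_force: [-0.1, 0.5, -1.1]
opening: 0.27
finger_force: 39.6
```

>>> carry_out(rows=[[[-0.08,0,0.5],[0,0,0],0.95],[[-0.08,0,1],[0,0,0],0.95],[[-0.08,0,1.4],[0,0,0],0.95],[[-0.08,0,1.4],[0,0,0],0.95],[[-0.08,0,1.4],[0,0,0],0.95]])

```text
clock: 22.9
tool_pos: [0.438, 0.0932, 0.1259]
eef_rot: [0.707, 0.707, -0.0, -0.0]
contact_force: [-0.1, -0.2, -1.8]
opening: 0.267
finger_force: 39.6
```

>>> carry_out(rows=[[[0,0,0.1],[0,0,0],0.95],[[0,0,0.2],[0,0,0],0.95],[[0,0,0.2],[0,0,0],0.95],[[0,0,0.2],[0,0,0],0.95]])

```text
clock: 23.3
tool_pos: [0.4381, 0.0933, 0.1243]
eef_rot: [0.707, 0.707, 0.0, 0.0]
contact_force: [-0.2, -0.0, 5.6]
opening: 0.267
finger_force: 39.6
```

>>> carry_out(rows=[[[0,0,0.1],[0,0,0],0.7],[[0,0,0.1],[0,0,0],0.6],[[0,0,0.1],[0,0,0],0.5],[[0,0,0.1],[0,0,0],0.4],[[0,0,0.1],[0,0,0],0.3],[[0,0,0.1],[0,0,0],0.3],[[0,0,-3],[0,0,0],0.3],[[0,0,-7],[0,0,0],0.3],[[0,0,-11],[0,0,0],0.3],[[0,0,-13],[0,0,0],0.3],[[0,0,-13],[0,0,0],0.3]], newtons=10)

```text
clock: 24.4
tool_pos: [0.4397, 0.0937, 0.2566]
eef_rot: [0.707, 0.707, 0.003, 0.002]
contact_force: [0.5, -0.2, 0.6]
opening: 0.699
finger_force: 0.0
```

>>> carry_out(rows=[[[-4,0,0],[0,0,0],0.3],[[-8,0,0],[0,0,0],0.3],[[-12,0,0],[0,0,0],0.3],[[-16,0,0],[0,0,0],0.3],[[-20,0,0],[0,0,0],0.3],[[-20,0,0],[0,0,0],0.3],[[-20,0,0],[0,0,0],0.3]])

```text
clock: 25.1
tool_pos: [0.4372, -0.1073, 0.253]
eef_rot: [0.708, 0.706, -0.001, -0.001]
contact_force: [0.6, 0.6, 0.6]
opening: 0.7
finger_force: 0.0
```

```bash
python3 - <<'E'
from h import *
from plant import r
go(r,[])
t=r.snapshot("top");pickle.dump(t,open("top5.pkl","wb"));t0=pickle.load(open("top.pkl","rb"))
for d in (t0,t):
    h=cv2.cvtColor(d["image"],cv2.COLOR_RGB2HSV);m=cv2.inRange(h,(0,0,0),(179,255,60));m[:195]=0;m[225:]=0;m[:,:135]=0;m[:,170:]=0
    n,l,st,ce=cv2.connectedComponentsWithStats(m);print(st[1:],ce[1:].round(1))
    c=h[205:222,138:152];g=cv2.inRange(c,(0,0,90),(179,70,190));ys,xs=np.nonzero(g);print("cap",xs.mean()+138,ys.mean()+205,len(xs))
cv2.imwrite("pics/t5.png",t["image"][:,:,::-1])
E
```

```text
t 25.1 p [ 0.4372 -0.1073  0.253 ] yaw 89.8 q [ 0.35  0.46 -0.31  2.05  0.21  0.67 -0.1 ] F [0.6 0.6 0.6] M [ 0.01 -0.11 -0.01] open 0.7
[[147 195   1   1   1]
 [143 209  17  11 115]] [[147.  195. ]
 [152.3 214.1]]
cap 142.46875 211.03125 64
[[144 209  16  11 103]] [[152.5 214.6]]
cap 143.22413793103448 212.01724137931035 58
```

```bash
python3 -c "
from plant import r
print(r.finish_job())"
```

```text
the job is handed in; nothing more can be done
None
```

I handed the job in at about 25 s; no verdict came back. The tongue lies within about 1.5° of its line. The screw's slots sit, by camera, within about 2° of its stop. I never felt a clear torque at the stop and turned past it, so part of the turn was slip. The driver hangs back in its hole, half a pixel from where it started, and nothing else was touched.

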